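# Tuck a flashing under the lapped shingle and hold it down

### The job

Slide the flashing (the strip with the bent-up tab) up out of its pocket in the wooden rack and tuck the edge of its leaf well (3 cm or more) under the turned-up front edge of the shingle on the roof sample board, without lifting the shingle. Then hold it there, leaf pressed firmly down flat on the board so that it could be nailed: the program finishes with the gripper still gripping the tab and pressing. Leave the flat strip in the rack and leave the other things where they are.

Things in the scene. Friction and masses are not known exactly. Their poses are not given: they have to be found in the camera images.
- rack: Fixed wooden rack, base 125x150x10 mm, top 65 mm high. Two equal pockets at y = +37.5 and -37.5 mm, either may hold the flashing. A stored strip leans 50 deg from level, upper end to the rack's -x; grooves (7 mm wide, 2 mm side play) hold its lower 50 mm, so it comes out along its own -x, up the slope. Origin: under the base, z up; stored bend line at x -24, z 84.9 mm.
- flashing: Loose aluminium flashing, 100 g: leaf 85 long, 50 wide, 4 mm thick; at one end a tab 42 long, 50 wide, 8 mm thick, bent up at 104 deg to the leaf. Origin: middle of the bend line, underside. x along the leaf to its free edge, y across, z to the tab's side. The tab's middle plane starts at x 4, z 3 mm, rising along (cos 104, 0, sin 104 deg). In the rack the tab's top leans 36 deg to the rack's +x.
- flashing_tip (a point): Middle of the leading edge of the flashing's leaf, on the underside: at x = 85 mm of the flashing.
- flashing_tab (a point): Point in the middle of the tab's thickness and width, 24 mm up the tab from its foot: a good place to grip, fingers across the 8 mm thickness, pointing down along the tab. Axes as the flashing. With the leaf flat, the tab's top leans 14 deg back from upright, away from the leaf.
- flat_strip: Loose flat aluminium strip 85 x 50 x 4 mm without a tab, in the other pocket of the rack; it stays there. Origin and axes as for the flashing: middle of its upper end, x to its lower edge.
- roof_board: Fixed roof sample board, level plywood 185x150x15 mm. Origin: on the worktop below the shingle's front edge; x points from the open front (board begins at x -75 mm) under the shingle to the header batten (from x 88 mm), y across, z up. Two battens 8 mm thick under the shingle's sides, from x 10 mm on, leave 84 mm between them (y -42 to 42 mm).
- lap_edge (a point): On the top face of the board (15 mm above the worktop), in the middle below the shingle's front edge; axes as the board. Flashing under the shingle has x > 0 here. The shingle's flat underside lies 8 mm above this face; the front 11 mm of it is turned up to about 13 mm as a lead-in.
- shingle (a joint): Hinge of the dark steel shingle (85 x 120 x 5 mm) at its far edge: 0 = lying on its battens, rising as the front edge is lifted, rad (0.01 rad lifts the front edge 0.85 mm). It weighs 200 g and lies by its own weight.
- pipe_offcut: Loose steel pipe offcut, 42 mm across, 65 mm high, standing; origin at its foot. Leave alone. In front of it, between rack and roof board, stands a fixed red tool tin with its lid open, up to about 190 mm high, centred at x 0.45, y -0.01 m on the worktop: carry things over it.
- ball_bearing: Loose ball bearing, 52 mm across, 15 mm high, lying flat. Leave alone.
- angle_piece: Loose piece of angle iron 45 x 50 x 50 mm. Leave alone.
There are look-alikes about, which are no part of the job. There is more than one size of the flashing; the job needs the smaller.

How it is judged:
By the outcome, as a careful person would: the job done as asked, in the order asked, and still so for the second after the job is handed in, while the arm keeps its last pose, push and grip.
It also fails if it takes over 51 s, if anything falls off the work surface, if the arm or the gripper's body presses on something with over 40 N, if the wrist force passes 120 N, or if a joint passes its speed limit or range.

### The arm

A 6-joint arm with a two-finger parallel gripper is mounted at the origin on a cart in front of the work surface, level with it; the furniture and walls round the work are solid. World frame = base frame: x ahead of the robot, y to its left, z up, the work surface at z = 0. Lengths are in m, angles in rad, forces in N, time in s.
With the tool pointing down it reaches from about 0.325 to 0.775 m from the base axis. Payload 5.5 kg.
Tool frame: the origin (TCP) lies between the finger pads; the fingertips stand 8 mm ahead of it and the grasp point (between the pads) lies 11 mm behind it (tcp_to_tips is the distance from the TCP to the fingertips, in m); z points along the fingers, y is the line along which they close (so a half turn about z gives the same grasp; the last joint's range is limited). The gripper opens to 88 mm and grips with 3 to 60 N. Pads are 20 mm wide; open, the fingers measure 115 mm over their backs; the gripper's body (75 mm by 178 mm) begins 61 mm behind the grasp point.
Start: joints at [1.049, 0.091, 1.231, -0, 1.82, -0.057], TCP at [0.269, 0.536, 0.231] pointing down, gripper open.
Joint ranges: [-2.87, 2.87], [-0.86, 2.18], [0.17, 2.46], [-1.51, 4.65], [0.06, 2.69], [-2.65, 2.65]. Speed limits (rad/s): [2.57, 2.57, 3.01, 3.14, 3.14, 3.14].

### API

Orientations are given as a unit quaternion [w, x, y, z].
In Python, from bench import * gives the robot as it stands. Calls block until the motion is done:
- move_to(position, orientation): joint-space move of the TCP to a pose.
- move_l(position, speed=0.15, orientation=None): straight line of the TCP; orientation=None keeps the orientation; speed is the mean speed in m/s.
- movej(angles): joint-space move.
- gripper_open() and close(): open the fingers fully, or close them until they stop; the grip force is fixed at half the most.
- hold(seconds).
- inverse_kinematics(position, orientation): joint angles nearest the present ones, or None.
- state(): the state.
- get_image(name): name is "side" or "top" or "wrist"; returns a dict with "frame" (480x640x3 uint8, blue, green, red), "depth" (480x640 float32, m along the optical axis (not along the pixel's ray), 0 where there is no reading), "camera_matrix" (3x3 intrinsics, pixels), "view" (4x4, takes a point from world to camera coordinates). Camera axes: x right, y up, looking along -z (the intrinsics and any distortion apply to the point x, -y, -z); pixel columns grow to the right and rows downward; lengths in m; the calibration is good to about 2 mm. A picture is of the moment at which its call begins.
A pose or a line that the arm cannot do raises IKError and nothing moves.
- job_done(): hands the job in; it is judged then, once.
The state is a dict: "time": time; "joint_pos": joint angles; "dq": joint speeds; "joint_torque": joint torques, N m; "ee_pos": TCP position; "ee_rot": TCP orientation; "ft_force": force on the tool from outside, world axes, zero at the start; "moment": the same for the moment, N m; "finger_gap": finger opening in m; "finger_force": force on a finger pad.
Only numpy, scipy, OpenCV 4.12 (cv2) and the standard library are available. Lean on these libraries where they do the work, as an engineer would, in place of code of your own. Each camera call takes 0.05 s, during which the arm holds its last target. There are 200 camera calls.

## Working session

There is one attempt and no reset: what is moved stays moved. The work goes in short steps, each a Python script; the robot and the scene stay as the last script left them, time stands still between calls to the robot, and variables do not carry over. Pictures are saved under pics/ and viewed, at most 10 in all, crops included, and the job is handed in when it is done.

```bash
ls; mkdir -p pics
cat > h.py <<'E'
from bench import *
import numpy as np, cv2
def snap(n,save=None):
    d=get_image(n); 
    if save: cv2.imwrite('pics/'+save,d['frame']); np.savez('pics/'+save+'.npz',**{k:np.array(d[k]) for k in('frame','depth','camera_matrix','view')})
    return d
def pts(d):
    K=np.array(d['camera_matrix']);V=np.array(d['view']);z=np.array(d['depth'])
    v,u=np.mgrid[:z.shape[0],:z.shape[1]]
    X=(u-K[0,2])/K[0,0]*z;Y=(v-K[1,2])/K[1,1]*z
    P=np.stack([X,-Y,-z],-1);R=V[:3,:3];t=V[:3,3]
    W=(P-t)@R; W[z<=0]=np.nan
    return W
E
python3 - <<'E'
from h import *
a=snap('top','top0.png');b=snap('side','side0.png')
s=state();print(s['time'],s['ee_rot'],s['finger_gap'],a.keys())
for d in(a,b):print(np.array(d['camera_matrix']).round(1).tolist(),np.round(np.array(d['view']),3).tolist(),(np.array(d['depth'])>0).mean())
E
```

```text
pics
0.1 [-2.63514957e-04  2.30310698e-01  9.73116761e-01 -8.26415530e-04] 0.08814609864103769 dict_keys(['frame', 'depth', 'camera_matrix', 'view'])
[[501.3, 0.0, 325.1], [0.0, 501.3, 234.0], [0.0, 0.0, 1.0]] [[-0.008, -1.0, 0.003, 0.021], [0.997, -0.008, 0.082, -0.517], [-0.082, 0.004, 0.997, -1.006], [0.0, 0.0, 0.0, 1.0]] 0.9959375
[[433.3, 0.0, 319.0], [0.0, 433.3, 246.5], [0.0, 0.0, 1.0]] [[0.822, -0.569, 0.007, -0.428], [0.325, 0.48, 0.815, -0.255], [-0.467, -0.668, 0.58, -0.815], [0.0, 0.0, 0.0, 1.0]] 0.9960416666666667
```

View pics/top0.png

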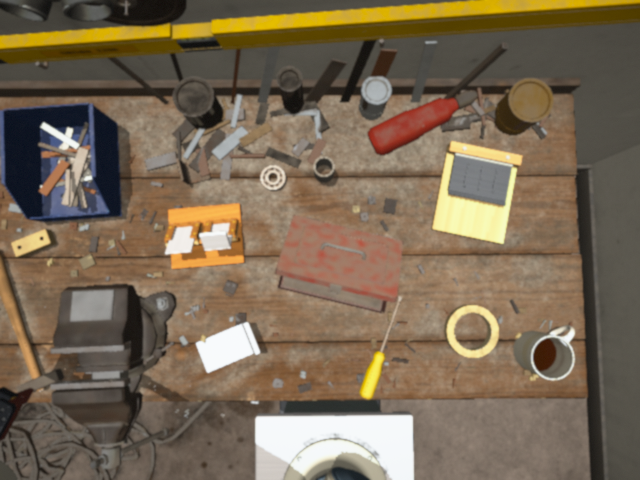

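View pics/side0.png

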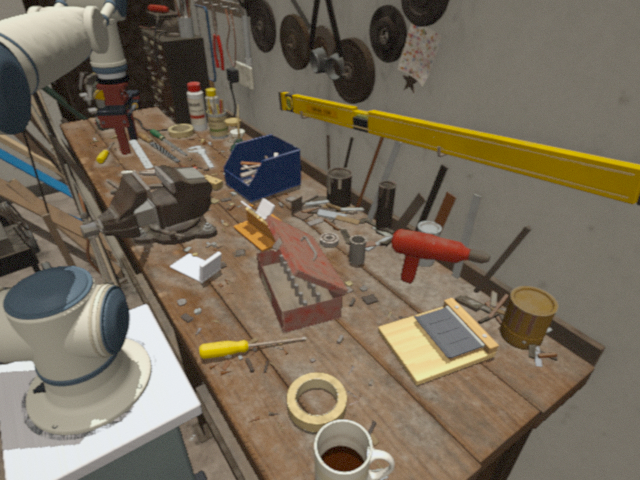

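The top view shows the rack at (205,237), with strips at (180,240) and (215,237). The roof board is at (476,195) with the dark shingle at (480,180), and the tin is at (340,265). Possible mix-ups are the larger flashing lying loose at (228,348), the strip in the left pocket at (180,240) and the one in the right pocket at (215,237). A close crop and depth should settle which is which.

Run:
```python
from h import *
d=np.load('pics/top0.png.npz');W=pts(d);f=d['frame']
a=cv2.resize(f[190:285,150:260],None,fx=5,fy=5,interpolation=cv2.INTER_CUBIC)[:, :550]
b=cv2.resize(f[135:250,425:530],None,fx=4.13,fy=4.13,interpolation=cv2.INTER_CUBIC)[:475,:250+180]
cv2.imwrite('pics/c.png',np.hstack([a,b])[:,:800])
hsv=cv2.cvtColor(f,cv2.COLOR_BGR2HSV)
def box(m,name,roi):
    mm=np.zeros(m.shape,bool);x0,y0,x1,y1=roi;mm[y0:y1,x0:x1]=True;mm&=m&np.isfinite(W[...,0])
    P=W[mm];r=cv2.minAreaRect(P[:,:2].astype(np.float32)*1000);print(name,mm.sum(),np.round(r[0]),np.round(r[1]),round(r[2],1),'z',np.round(np.nanpercentile(P[:,2],[2,50,98]),4));return P
z=W[...,2];H,S,V=[hsv[...,i] for i in range(3)]
o=(H>8)&(H<22)&(S>170)
roi=(155,195,255,280)
box(o&(z<.03),'rackbase',roi);box(o&(z>.05)&(z<.075),'racktop',roi)
w=(S<60)&(V>140)
box(w&(z>.03),'whiteL',(160,195,197,280));box(w&(z>.03),'whiteR',(197,195,240,280))
y=(H>18)&(H<35)&(S>60)&(V>150)
r2=(425,135,530,250)
box(y&(z<.02)&(z>.008),'board',r2);box(y&(z>.021),'batten',r2);box((V<120)&(z>.02)&(z<.045),'shingle',(440,150,518,215))
for n,(u,v) in dict(pipe=(324,168),bear=(272,178),ang=(312,118)).items():print(n,W[v,u])
for u,v in[(215,225),(215,232),(215,238),(215,244),(228,240),(180,232),(180,240),(180,248)]:print(u,v,W[v,u].round(4),f[v,u])
# z map around tool tin
print('tin zmax',np.nanmax(z[215:312,275:405]), 'rows',np.nanmax(z[215:312:8,275:405],1).round(3))
print(np.round(z[200:275:3,160:246:5]*1000).astype(object))
```

```text
rackbase 2331 [517. 270.] [125. 160.] 4.2 z [0.006  0.0103 0.0264]
racktop 108 [517. 264.] [ 18. 139.] 4.5 z [0.0506 0.0587 0.0673]
whiteL 525 [504. 303.] [55. 55.] 3.9 z [0.0317 0.0645 0.0881]
whiteR 603 [510. 235.] [53. 69.] 4.4 z [0.0324 0.1004 0.1203]
board 3149 [ 591. -295.] [151. 165.] 77.7 z [0.0103 0.0144 0.0183]
batten 714 [ 621. -291.] [146. 166.] 70.3 z [0.0257 0.0341 0.0384]
shingle 282 [ 628. -301.] [147.  88.] 77.0 z [0.0243 0.029  0.0344]
pipe [0.65914185 0.01785441 0.00076549]
bear [ 0.63902379  0.1279095  -0.00166146]
ang [0.76467605 0.0424015  0.00920408]
215 225 [0.5376 0.2419 0.0231] [229 235 241]
215 232 [0.5147 0.221  0.119 ] [245 247 246]
215 238 [0.5043 0.223  0.1095] [214 220 224]
215 244 [0.4939 0.2256 0.0969] [215 220 224]
228 240 [0.5008 0.1999 0.103 ] [145 149 153]
180 232 [0.5224 0.3088 0.0387] [234 238 242]
180 240 [0.5049 0.3036 0.0561] [233 237 241]
180 248 [0.4879 0.297  0.0781] [234 239 242]
tin zmax 0.1675207344612782 rows [0.079 0.095 0.108 0.12  0.139 0.146 0.158 0.165 0.166 0.166 0.165 0.063
 0.065]
[[-4.0 -0.0 -1.0 -1.0 -1.0 -0.0 -4.0 2.0 0.0 4
[... 1504 characters left out ...]
]
 [1.0 -1.0 84.0 85.0 86.0 88.0 86.0 10.0 10.0 9.0 9.0 9.0 9.0 11.0 7.0
  11.0 12.0 2.0]
 [-2.0 2.0 4.0 5.0 8.0 12.0 11.0 12.0 11.0 10.0 8.0 12.0 9.0 7.0 9.0 14.0
  12.0 -1.0]
 [-27.0 -30.0 -31.0 13.0 9.0 13.0 9.0 12.0 10.0 9.0 13.0 9.0 12.0 11.0
  11.0 7.0 7.0 1.0]
 [0.0 2.0 2.0 12.0 10.0 11.0 9.0 9.0 11.0 14.0 9.0 6.0 12.0 10.0 7.0 11.0
  12.0 4.0]
 [3.0 0.0 0.0 10.0 9.0 12.0 11.0 10.0 11.0 10.0 11.0 10.0 10.0 10.0 12.0
  10.0 6.0 -2.0]
 [2.0 1.0 -2.0 12.0 11.0 15.0 10.0 13.0 8.0 10.0 3.0 -1.0 2.0 -0.0 -2.0
  1.0 3.0 2.0]
 [-3.0 -2.0 -3.0 11.0 4.0 1.0 2.0 -1.0 0.0 1.0 -0.0 3.0 -0.0 1.0 2.0 0.0
  -0.0 0.0]
 [4.0 0.0 0.0 -1.0 2.0 1.0 1.0 1.0 -0.0 2.0 -2.0 -1.0 4.0 1.0 -3.0 -5.0
  3.0 -0.0]]
```

View pics/c.png

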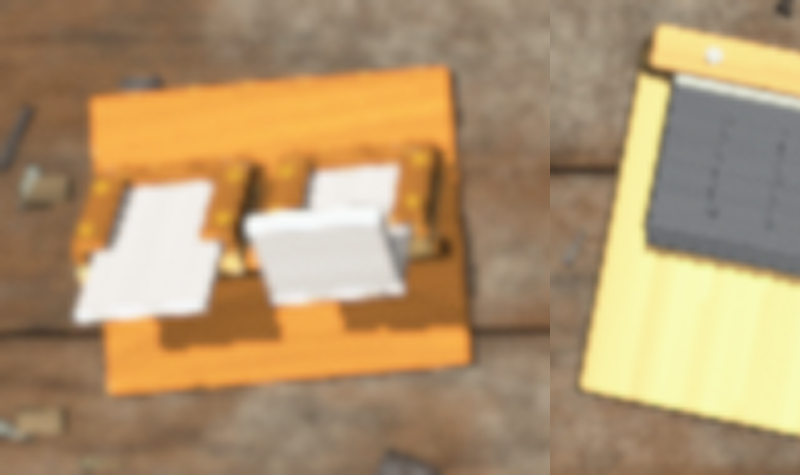

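The crop shows the tab standing in the right-hand pocket (crop (325,255), full image (215,241)). The left pocket holds the flat strip, and the larger flashing is at (228,348) on the bench, so I choose the right-hand pocket. Next I'll refine both poses and check reach.

```bash
cat >> h.py <<'E'
from scipy.spatial.transform import Rotation as Ro
def ray(d,u,v,z):
    K=np.array(d['camera_matrix']);V=np.array(d['view']);R=V[:3,:3]
    c=-R.T@V[:3,3];r=R.T@np.array([(u-K[0,2])/K[0,0],-(v-K[1,2])/K[1,1],-1]);return c+r*(z-c[2])/r[2]
def q(R): return list(Ro.from_matrix(R).as_quat()[[3,0,1,2]])
def fl(yaw,down): # flashing axes in world; leaf x points 'down' rad below level
    return (Ro.from_euler('z',yaw)*Ro.from_euler('y',down)).as_matrix()
a104=np.radians(104);TAB=np.array([np.cos(a104),0,np.sin(a104)])
GP=np.array([.004,0,.003])+.024*TAB
def tool(Rf,sgn=1): # tool axes
    zt=-TAB;y=sgn*np.array([TAB[2],0,-TAB[0]]);x=np.cross(y,zt);return Rf@np.stack([x,y,zt],1)
def tcp(org,Rf,sgn=1,dx=0): # tcp pose when grasp point sits at flashing_tab (+dx along tab)
    R=tool(Rf,sgn);return list(np.asarray(org)+Rf@(GP+dx*TAB)+R[:,2]*.011),q(R)
E
python3 - <<'E'
from h import *
d=np.load('pics/top0.png.npz');W=pts(d);z=W[...,2]
def rect(px,h):
    P=np.array([ray(d,u,v,h) for u,v in px]);c=P.mean(0);print(P.round(4).tolist(),c.round(4),'sides',[round(np.linalg.norm(P[i]-P[(i+1)%4]),4) for i in range(4)]);return P,c
P,c=rect([(150+u/5,190+v/5) for u,v in[(90,97),(448,67),(470,362),(108,392)]],.01)
yx=P[0]-P[1];yx2=P[3]-P[2];print('rack yaw',[np.degrees(np.arctan2(-v[0],v[1])) for v in(yx,yx2)],[np.degrees(np.arctan2(v[1],v[0])) for v in(P[0]-P[3],P[1]-P[2])])
yaw=np.radians(4.5);Rz=fl(yaw,0)
m=np.zeros(z.shape,bool);m[225:262,195:236]=True;m&=(z>.09)
T=(W[m]-c)@Rz;T[:,2]=W[m][:,2]
print('tab in rack: n',m.sum(),'y',np.percentile(T[:,1],[3,50,97]).round(4),'x',np.percentile(T[:,0],[2,50,98]).round(4))
A=np.polyfit(T[:,2],T[:,0],1);print('x at z=.1032',np.polyval(A,.1032),'slope',A[0],'(expect .727; back face -.0050-.0049=',-.005-.004/np.cos(np.radians(36)))
# board: green-yellow lower board face corners
f=d['frame'];hsv=cv2.cvtColor(f,cv2.COLOR_BGR2HSV)
m=np.zeros(z.shape,np.uint8);m[135:250,425:530]=((hsv[...,1]>60)&(hsv[...,2]>150))[135:250,425:530]*255
cn=max(cv2.findContours(m,0,2)[0],key=cv2.contourArea);bx=cv2.boxPoints(cv2.minAreaRect(cn));print('board px',bx.tolist())
sh=((hsv[...,2]<130)&(hsv[...,1]<80)).astype(np.uint8);s2=np.zeros_like(sh);s2[152:210,440:518]=sh[152:210,440:518]
s2=cv2.morphologyEx(s2,cv2.MORPH_OPEN,np.ones((3,3)));cn=max(cv2.findContours(s2,0,2)[0],key=cv2.contourArea)
print('shingle px',cv2.boxPoints(cv2.minAreaRect(cn)).tolist())
# approx front board corner crops
rect([(425+(u-550)/4.13,135+v/4.13) for u,v in[(638,70),(580,388)]]+[(503,242),(517,167)],.015)
R=fl(yaw,np.radians(50))
org=c+Rz@np.array([-.024,-.0375,0]);org[2]=.0849
by=np.radians(-12.4);Rb=fl(by,0);lap=np.array([.574,-.297,.015])
for s in(1,-1):
  print(s)
  p,o=tcp(org,R,s);print(np.round(p,4),inverse_kinematics(p,o))
  p,o=tcp(org-R[:,0]*.1,R,s);print(np.round(p,4),inverse_kinematics(p,o))
  p,o=tcp(lap+Rb@[-.045,0,0],Rb,s);print(np.round(p,4),inverse_kinematics(p,o))
E
```

```text
[[0.5722, 0.3427, 0.01], [0.5837, 0.1941, 0.01], [0.461, 0.1843, 0.01], [0.4499, 0.3331, 0.01]] [0.5167 0.2635 0.01  ] sides [np.float64(0.149), np.float64(0.1231), np.float64(0.1492), np.float64(0.1228)]
rack yaw [np.float64(4.41053922639553), np.float64(4.288048033897657)] [np.float64(4.474015911985298), np.float64(4.569072174332094)]
tab in rack: n 427 y [-0.0616 -0.0381 -0.0148] x [-0.0321 -0.0187 -0.0053]
x at z=.1032 -0.021959459708830245 slope 0.7925765539076325 (expect .727; back face -.0050-.0049= -0.009944271909999159
board px [[425.0, 153.0], [517.0, 153.0], [517.0, 247.0], [425.0, 247.0]]
shingle px [[448.0, 194.0], [455.4615478515625, 156.69232177734375], [510.26922607421875, 167.65386962890625], [502.80767822265625, 204.9615478515625]]
[[0.6883, -0.2381, 0.015], [0.5268, -0.2046, 0.015], [0.4987, -0.3498, 0.015], [0.6553, -0.3849, 0.015]] [ 0.5922 -0.2944  0.015 ] sides [np.float64(0.1649), np.float64(0.1479), np.float64(0.1605), np.float64(0.1504)]
1
[0.5082 0.2252 0.0943] [0.28250089 0.53708319 1.05165636 0.1443189  2.1663816  0.24714753]
[0.4441 0.2202 0.1709] [0.30151421 0.33279073 1.17637674 0.16676336 2.24205623 0.28573784]
[ 0.5309 -0.2875  0.0306] [-0.60466769 -0.04762612  1.7467157   0.09777665  1.21725994 -0.41174187]
-1
[0.5082 0.2252 0.0943] None
[0.4441 0.2202 0.1709] None
[ 0.5309 -0.2875  0.0306] None
```

The tab and the flat strip both sit about 12 mm towards rack −x of where a centred origin would put them, so the rack origin isn't at the base centre. I'll go with the measured strip positions. Now I'll move to pre-grasp and take a wrist look.

```bash
cat >> h.py <<'E'
ryaw=np.radians(4.45);rc=np.array([.5167,.2635,0])+fl(ryaw,0)@np.array([-.012,0,0])
Rr=fl(ryaw,np.radians(50));rorg=rc+fl(ryaw,0)@np.array([-.024,-.0378,.0849])
E
python3 - <<'E'
from h import *
d=np.load('pics/top0.png.npz')
A,B=ray(d,448,194,.031),ray(d,502.8,205,.031);print('lap',A.round(4),B.round(4),((A+B)/2).round(4),np.linalg.norm(A-B),np.degrees(np.arctan2(-(A-B)[0],(A-B)[1])))
p,o=tcp(rorg,Rr);T=Ro.from_quat(np.array(o)[[1,2,3,0]]).as_matrix()
p=np.array(p);print(p)
move_to(list(p-T[:,2]*.09),o)
w=snap('wrist','w1.png');snap('side','s1.png');snap('top','t1.png')
W=pts(w);z=W[...,2]
K=np.array(w['camera_matrix']);V=np.array(w['view'])
def proj(X):
    c=V[:3,:3]@X+V[:3,3];return K[0,0]*c[0]/-c[2]+K[0,2],K[1,1]*-c[1]/-c[2]+K[1,2]
print('pred grip px',proj(rorg+Rr@GP),'tabtop',[proj(rorg+Rr@(np.array([.004,y,.003])+.042*TAB)) for y in(-.025,.025)])
s=state();print(s['time'],s['ee_pos'],p-T[:,2]*.09,s['ft_force'])
# points in flashing frame
F=(W-rorg)@Rr; f=w['frame'];hsv=cv2.cvtColor(f,cv2.COLOR_BGR2HSV)
m=(hsv[...,1]<60)&(z>.09)&(np.abs(F[...,1])<.035)&(np.abs(F[...,0])<.04)&(F[...,2]<.06)
G=F[m];print(m.sum(),np.percentile(G,[2,50,98],axis=0).round(4) if m.sum() else '')
E
```

```text
lap [ 0.5968 -0.2351  0.031 ] [ 0.5733 -0.3465  0.031 ] [ 0.5851 -0.2908  0.031 ] 0.11378129363703468 -11.923759657299856
[0.49621417 0.22399142 0.09428141]
pred grip px (np.float64(317.51942628417004), np.float64(257.17298020857794)) tabtop [(np.float64(317.4580642973884), np.float64(302.9383396503981)), (np.float64(317.7577480944802), np.float64(227.39390715511422))]
1.8167 [0.54833977 0.22959242 0.16798272] [0.54895537 0.22809594 0.16709294] [ 0.37286746 -1.18777302 -0.67224938]
1059 [[-0.0084 -0.0231  0.0176]
 [-0.0047  0.0053  0.0445]
 [ 0.0019  0.0249  0.0462]]
```

View pics/w1.png

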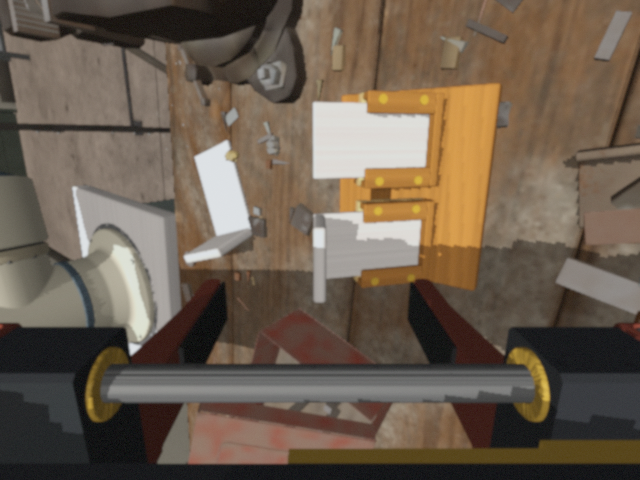

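The wrist view shows the tab end-on at column 319, rows about 213–303, and the leaf below it at (375,245). The column matches the prediction. The rows don't quite match, so I'll check that column in depth.

Run:
```python
from h import *
w=np.load('pics/w1.png.npz');W=pts(w);F=(W-rorg)@Rr;f=w['frame']
for v in range(205,312,6):print(v,[(f[v,u].max(),*np.round(F[v,u]*1000,0)) for u in(315,319,323,330)])
print(np.array(w['camera_matrix']).round(1).tolist())
# side & top view tab check
for n in('s1','t1'):
    d=np.load(f'pics/{n}.png.npz');P=pts(d);G=(P-rorg)@Rr;h=cv2.cvtColor(d['frame'],cv2.COLOR_BGR2HSV)
    m=(h[...,1]<60)&(h[...,2]>120)&(np.abs(G[...,1])<.04)&(np.abs(G[...,0])<.03)&(G[...,2]<.055)&(G[...,2]>.012)
    print(n,m.sum(),np.percentile(G[m],[2,25,50,75,98],axis=0).round(4).tolist() if m.sum()>5 else '')
```

```text
205 [(np.uint8(130), np.float64(27.0), np.float64(12.0), np.float64(-100.0)), (np.uint8(131), np.float64(31.0), np.float64(12.0), np.float64(-96.0)), (np.uint8(136), np.float64(34.0), np.float64(13.0), np.float64(-92.0)), (np.uint8(131), np.float64(39.0), np.float64(14.0), np.float64(-86.0))]
211 [(np.uint8(130), np.float64(27.0), np.float64(6.0), np.float64(-100.0)), (np.uint8(126), np.float64(30.0), np.float64(6.0), np.float64(-96.0)), (np.uint8(130), np.float64(34.0), np.float64(7.0), np.float64(-92.0)), (np.uint8(132), np.float64(39.0), np.float64(8.0), np.float64(-85.0))]
217 [(np.uint8(150), np.float64(0.0), np.float64(24.0), np.float64(11.0)), (np.uint8(120), np.float64(2.0), np.float64(25.0), np.float64(14.0)), (np.uint8(123), np.float64(5.0), np.float64(25.0), np.float64(14.0)), (np.uint8(203), np.float64(13.0), np.float64(22.0), np.float64(4.0))]
223 [(np.uint8(147), np.float64(-4.0), np.float64(24.0), np.float64(29.0)), (np.uint8(124), np.float64(-2.0), np.float64(25.0), np.float64(31.0)), (np.uint8(111), np.float64(0.0), np.float64(25.0), np.float64(32.0)), (np.uint8(165)
[... 3612 characters left out ...]
np.float64(-5.0), np.float64(-23.0), np.float64(45.0)), (np.uint8(141), np.float64(-3.0), np.float64(-23.0), np.float64(46.0)), (np.uint8(91), np.float64(40.0), np.float64(-87.0), np.float64(-84.0))]
307 [(np.uint8(94), np.float64(27.0), np.float64(-100.0), np.float64(-99.0)), (np.uint8(83), np.float64(31.0), np.float64(-99.0), np.float64(-96.0)), (np.uint8(82), np.float64(34.0), np.float64(-97.0), np.float64(-91.0)), (np.uint8(88), np.float64(40.0), np.float64(-94.0), np.float64(-84.0))]
[[366.4, 0.0, 317.1], [0.0, 366.4, 242.1], [0.0, 0.0, 1.0]]
s1 177 [[-0.0105, -0.0279, 0.0131], [-0.0079, -0.0174, 0.0216], [-0.0061, -0.0045, 0.0299], [-0.0038, 0.0087, 0.0383], [0.0, 0.0204, 0.0457]]
t1 0
```

The measured tab (top at x −5.5, z 44.7 mm; y −24 to 25 mm) matches the model to within about 1 mm. I'll grasp and draw it out.

Run:
```python
from h import *
p,o=tcp(rorg,Rr);s0=state()
move_l(p,.08);print('at grasp',state()['ft_force'])
close();s=state();print('closed',s['time'],s['finger_gap'],s['finger_force'],s['ft_force'],np.array(s['ee_pos'])-p)
for k in(.03,.06,.10):
    pp,_=tcp(rorg-Rr[:,0]*k,Rr);move_l(pp,.06);s=state();print(k,s['time'],s['finger_gap'],s['ft_force'].round(2) if hasattr(s['ft_force'],'round') else s['ft_force'])
snap('side','s2.png');snap('top','t2.png')
a,b=[cv2.imread(f'pics/{n}.png') for n in('s2','t2')]
cv2.imwrite('pics/c2.png',np.hstack([cv2.resize(a[100:320,180:380],(400,440)),cv2.resize(b[150:370,140:340],(400,440))]))
```

```text
at grasp [ 1.27862167  0.74824994 -0.19515224]
closed 4.2917 0.007960694638325317 29.99716490507126 [ 1.33427326  1.17366754 -0.17548611] [ 1.99149532e-04 -4.42493010e-06  5.99519446e-05]
0.03 4.9417 0.0075357445912176725 [1.59 0.63 1.85]
0.06 5.5917 0.007940222078984711 [-1.15  0.41 -1.2 ]
0.1 6.4083 0.00742857486135982 [0.06 0.49 0.  ]
```

View pics/c2.png

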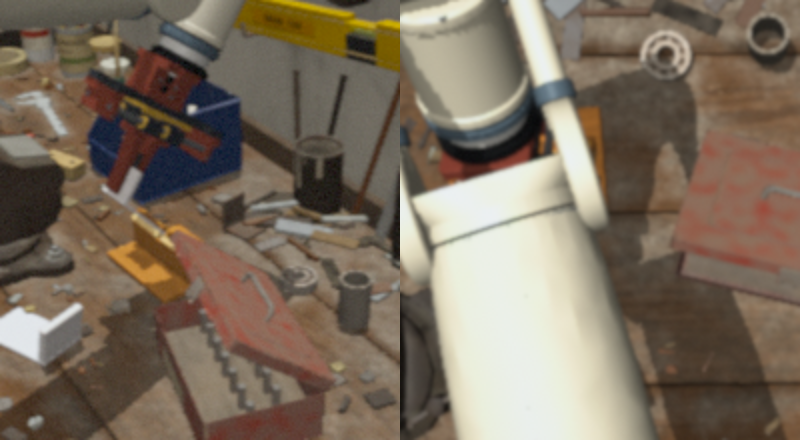

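The side crop shows the flashing in the gripper at (120,190), clear of the rack at (155,255). Now I'll carry it over the tin with the leaf level, stop in front of the board and look there.

```bash
cat >> h.py <<'E'
byaw=np.radians(-11.9);Rb=fl(byaw,0);lap=np.array([.5857,-.2916,.015])
def bt(x,z,y=0,pitch=0): # tcp for flashing tip at board x, height z above the board face
    Rf=fl(byaw,pitch);return tcp(lap+Rb@np.array([x,y,z])-Rf[:,0]*.085,Rf)
E
python3 - <<'E'
from h import *
wp=[tcp([.40,.20,.25],fl(.07,np.radians(35))),tcp([.42,.12,.28],fl(0,0)),tcp([.43,-.10,.28],fl(-.1,0)),bt(-.02,.15),bt(-.02,.06)]
J=[inverse_kinematics(*w) for w in wp]
for w,j in zip(wp,J):print(np.round(w[0],3),None if j is None else np.round(j,2))
if all(j is not None for j in J):
    for w in wp[:-1]: move_to(*w)
    move_l(wp[-1][0],.15)
    s=state();print(s['time'],s['finger_gap'],s['ft_force'],np.array(s['ee_pos'])-wp[-1][0])
    for n in('side','top','wrist'):snap(n,n+'3.png')
    a,b=[cv2.imread(f'pics/{n}3.png') for n in('side','wrist')]
    cv2.imwrite('pics/c3.png',np.hstack([cv2.resize(a[230:430,280:500],(440,400)),cv2.resize(b,(360,400))]))
E
```

```text
[0.41  0.201 0.262] [0.32 0.02 1.29 0.11 2.19 0.29]
[0.421 0.12  0.296] [ 0.25 -0.53  1.67 -0.06  1.77  0.23]
[ 0.431 -0.1    0.296] [-0.35 -0.53  1.66  0.06  1.77 -0.23]
[ 0.484 -0.27   0.181] [-0.63 -0.25  1.66  0.1   1.51 -0.42]
[ 0.484 -0.27   0.091] [-0.63 -0.23  1.8   0.1   1.35 -0.44]
10.1583 0.007520069769644045 [-0.61447078  0.00538891 -0.49477475] [ 6.98417492e-04 -8.33328919e-05  1.68956326e-03]
```

View pics/c3.png

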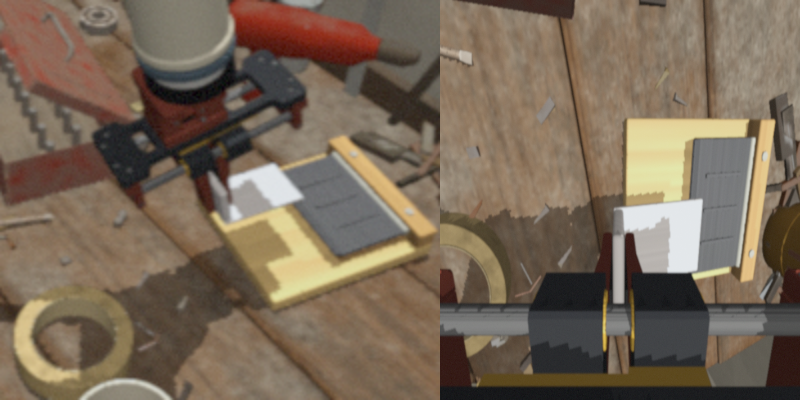

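The leaf is held level in front of the shingle: side crop leaf at (262,190), shingle at (345,205); wrist crop leaf at (665,235), shingle at (722,205). I'll measure leaf against board in the board frame, from both cameras.

```bash
cat > meas.py <<'E'
from h import *
def meas(d,tag):
    W=pts(d);B=(W-lap)@Rb;h=cv2.cvtColor(d['frame'],cv2.COLOR_BGR2HSV);H,S,V=[h[...,i] for i in range(3)]
    z=B[...,2]
    m=(S<50)&(V>90)&(z>.045)&(z<.085)&(B[...,0]<-.005)&(B[...,0]>-.09)&(abs(B[...,1])<.05)
    m=cv2.erode(m.astype(np.uint8),np.ones((3,3)))>0
    P=B[m]
    for _ in range(3):
        A=np.c_[P[:,:2],np.ones(len(P))];c=np.linalg.lstsq(A,P[:,2],rcond=None)[0];r=P[:,2]-A@c;P=P[abs(r)<.004]
    print(tag,'leaf n',len(P),'slope x,y deg',np.degrees(c[:2]).round(2),'z at tip top',(c@[-.02,0,1]).round(4),'x98',np.percentile(P[:,0],[1,99]).round(4),'y',np.percentile(P[:,1],[1,99]).round(4),'centroid',P.mean(0).round(4))
    r=cv2.minAreaRect((P[:,:2]*1000).astype(np.float32));print('   rect',np.round(r[0],1),np.round(r[1],1),round(r[2],1))
    m=(S<80)&(V<140)&(z>.006)&(z<.025)&(B[...,0]>-.02)&(B[...,0]<.10)&(abs(B[...,1])<.07)
    P=B[m]
    if len(P)>50:
        r=cv2.minAreaRect((P[:,:2]*1000).astype(np.float32));print('   shingle n',len(P),np.round(r[0],1),np.round(r[1],1),round(r[2],1),'x',np.percentile(P[:,0],[.5,2,98]).round(4),'y',np.percentile(P[:,1],[1,99]).round(4),'z',np.median(P[:,2]).round(4))
    m=(H>15)&(H<35)&(S>60)&(abs(z)<.006)&(B[...,0]>-.1)&(B[...,0]<-.003)&(abs(B[...,1])<.09)
    P=B[m];print('   board n',len(P),'z',np.median(P[:,2]).round(4),'x',np.percentile(P[:,0],[.5,1]).round(4),'y',np.percentile(P[:,1],[.5,99.5]).round(4))
E
python3 - <<'E'
from meas import *
for n in('wrist3','side3','top3'):
    try: meas(np.load(f'pics/{n}.png.npz'),n)
    except Exception as e:print(n,e)
E
```

```text
wrist3 leaf n 9040 slope x,y deg [ 0.19 -0.24] z at tip top 0.0669 x98 [-0.088  -0.0207] y [-0.022   0.0246] centroid [-0.0532  0.0037  0.0668]
   rect [-54.6   0.5] [70.2 49.2] 0.0
   shingle n 13140 [45.  -3.8] [124.2  90.5] 89.6 x [0.0011 0.0022 0.083 ] y [-0.0594  0.0572] z 0.0132
   board n 10144 z 0.0001 x [-0.074  -0.0738] y [0.0055 0.0726]
side3 leaf n 487 slope x,y deg [ 0.07 -0.19] z at tip top 0.0677 x98 [-0.0851 -0.0223] y [-0.0244  0.0198] centroid [-0.0516 -0.004   0.0677]
   rect [-54.3  -1.4] [46.7 65.4] 89.6
   shingle n 1600 [45.7  0.1] [129.1  90.3] 89.4 x [0.0016 0.0026 0.0832] y [-0.0633  0.0528] z 0.0146
   board n 1604 z 0.0013 x [-0.0741 -0.0736] y [-0.0788  0.0388]
top3 leaf n 324 slope x,y deg [0.24 1.18] z at tip top 0.066 x98 [-0.0869 -0.0241] y [0.0005 0.0231] centroid [-0.0556  0.0128  0.0662]
   rect [-55.6  11.8] [64.5 23.6] 0.0
   shingle n 2240 [42.7 -1.5] [123.4  87.1] 89.6 x [-0.0002  0.001   0.0803] y [-0.0584  0.0571] z 0.0128
   board n 1318 z -0.0004 x [-0.076  -0.0756] y [-0.0744  0.073 ]
```

The leaf is level to 0.25° and lateral offset is under 2 mm. Shingle edge and board match the model. I'll touch down in front of the shingle, then lift slightly and slide in.

Run:
```python
from h import *
x0=-.014
move_l(bt(x0,.012)[0],.1);move_l(bt(x0,.004)[0],.03);hold(.2);f0=np.array(state()['ft_force']);print('f0',f0)
z=.004
while z>-.006:
    z-=.0007;move_l(bt(x0,z)[0],.02);hold(.08);f=np.array(state()['ft_force'])-f0
    if f[2]>4:break
print('contact z',z,f,state()['ee_pos'][2]-bt(x0,z)[0][2],state()['time'])
zc=z+.0022
move_l(bt(x0,zc)[0],.02);hold(.1);print(np.array(state()['ft_force'])-f0)
for x in(.0,.012,.024,.034,.042):
    move_l(bt(x,zc)[0],.05);f=np.array(state()['ft_force'])-f0;print(x,f.round(2))
    if np.abs(Rb.T@f)[0]>8: print('blocked');break
s=state();print(s['time'],s['finger_gap'],zc,Rb.T@(np.array(s['ee_pos'])-bt(x,zc)[0]))
for n in('side','wrist'):snap(n,n+'4.png')
a,b=[cv2.imread(f'pics/{n}4.png') for n in('side','wrist')]
cv2.imwrite('pics/c4.png',np.hstack([cv2.resize(a[230:430,280:500],(440,400)),cv2.resize(b,(360,400))]))
```

```text
f0 [ 0.35881446 -0.56080893 -0.98196128]
contact z -0.0016000000000000003 [-3.75878274  2.17902134  8.19751259] 0.0011690982071367734 14.225
[0.25940217 1.65006593 0.49931138]
0.0 [-0.04  1.39  0.29]
0.012 [ 0.09  1.07 -0.57]
0.024 [-1.46 -0.06  0.1 ]
0.034 [-0.73  1.26  0.64]
0.042 [ 0.32 -0.21 -0.  ]
16.4583 0.00803822734661653 0.0005999999999999998 [ 2.32698080e-04  3.19880268e-05 -2.12285631e-05]
```

View pics/c4.png

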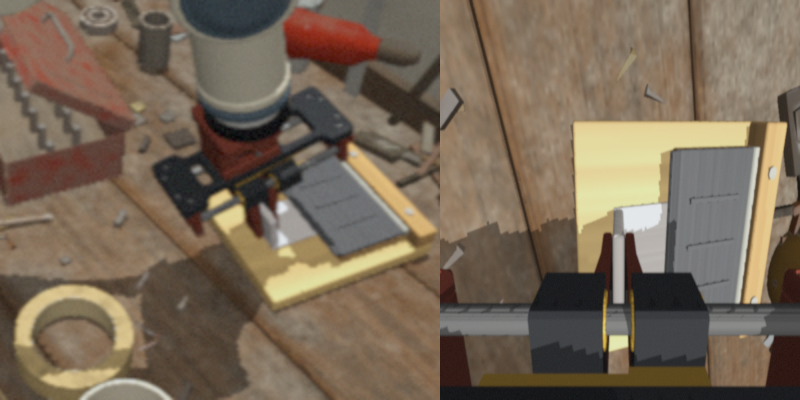

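The leaf is under the shingle, with its visible part at wrist crop (640,235) and the shingle from column 668 on, and nothing snagged. Now I'll press down and verify.

Run:
```python
from h import *
f0=np.array(state()['ft_force']);z=.0006
while z>-.012:
    z-=.0005;move_l(bt(.042,z)[0],.02);hold(.15);f=np.array(state()['ft_force'])-f0
    if f[2]>22:break
hold(.5);s=state();print(z,s['time'],Rb.T@(np.array(s['ft_force'])-f0),s['moment'],s['finger_gap'],Rb.T@(np.array(s['ee_pos'])-bt(.042,z)[0]))
R=Ro.from_quat(np.array(s['ee_rot'])[[1,2,3,0]]);R0=Ro.from_quat(np.array(bt(0,0)[1])[[1,2,3,0]]);print('rot err deg (board)',Rb.T@np.degrees((R*R0.inv()).as_rotvec()))
for n in('wrist','side'):
    d=snap(n,n+'5.png');B=(pts(d)-lap)@Rb;h=cv2.cvtColor(d['frame'],cv2.COLOR_BGR2HSV)
    m=(h[...,1]<50)&(h[...,2]>70)&(abs(B[...,2]-.004)<.005)&(B[...,0]<-.004)&(B[...,0]>-.034)&(abs(B[...,1])<.024)
    m=cv2.erode(m.astype(np.uint8),np.ones((3,3)))>0
    P=B[m];c=np.linalg.lstsq(np.c_[P[:,:2],np.ones(len(P))],P[:,2],rcond=None)[0]
    print(n,len(P),'leaf top slope',np.degrees(c[:2]).round(2),'z at -.03,0',(c@[-.03,0,1]).round(4),(c@[0,0,1]).round(4),'ymax',np.percentile(P[:,1],99))
    m=(h[...,1]<80)&(h[...,2]<140)&(B[...,2]>.006)&(B[...,2]<.025)&(B[...,0]>.015)&(B[...,0]<.08)&(abs(B[...,1])<.055)
    P=B[m];c=np.linalg.lstsq(np.c_[P[:,:2],np.ones(len(P))],P[:,2],rcond=None)[0];print('  shingle slope x',np.degrees(c[0]),'z',np.median(P[:,2]))
    m=(h[...,0]>15)&(h[...,0]<35)&(h[...,1]>60)&(abs(B[...,2])<.006)&(B[...,0]<-.01)&(B[...,0]>-.07)&(abs(B[...,1])<.07)
    print('  board z',np.median(B[m][:,2]))
    d=np.load(f'pics/{n}3.png.npz');B=(pts(d)-lap)@Rb;h=cv2.cvtColor(d['frame'],cv2.COLOR_BGR2HSV)
    m=(h[...,1]<80)&(h[...,2]<140)&(B[...,2]>.006)&(B[...,2]<.025)&(B[...,0]>.015)&(B[...,0]<.08)&(abs(B[...,1])<.055)
    P=B[m];c=np.linalg.lstsq(np.c_[P[:,:2],np.ones(len(P))],P[:,2],rcond=None)[0];print('  shingle before',np.degrees(c[0]),np.median(P[:,2]))
```

```text
-0.0049 21.4583 [-13.85904881   4.26659692  23.18250628] [1.0482779  1.34741669 0.2488595 ] 0.008172542015572843 [ 0.00107074 -0.000263    0.00449062]
rot err deg (board) [-0.05632225 -0.21173913  0.015628  ]
wrist 2723 leaf top slope [ 0.   -0.02] z at -.03,0 0.0041 0.0041 ymax 0.023126333731868724
  shingle slope x 0.01277385342363512 z 0.013172771967063176
  board z 9.950741113698165e-05
  shingle before -0.04415856499070248 0.013207137931943579
side 55 leaf top slope [-1.86  0.39] z at -.03,0 0.0059 0.0049 ymax 0.008877492178849351
  shingle slope x 0.09867910677562727 z 0.014467435210723772
  board z 0.0014113562793498687
  shingle before 0.007347199169793506 0.014471735635421609
```

The leaf lies flat (slope 0.0°, top 4.1 mm above the board), with the tip about 4 cm under, the shingle unmoved and a 23 N press. I'll confirm it stays steady, then hand in.

Run:
```python
from h import *
hold(.6);s=state();print(s['time'],s['ft_force'],s['finger_gap'],s['finger_force'])
print(job_done())
```

```text
22.1583 [-12.74201829   5.85320899  21.46156154] 0.007579721493488415 30.00513106584549
the job is handed in; nothing more can be done
None
```

The job is handed in at 22.2 s: the flashing's leaf is tucked about 4 cm under the shingle and pressed flat on the board with about 22 N, still gripped by the tab. The shingle did not lift, and the flat strip and other loose things were not touched.

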